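Snap the lid of the vanity storage box shut all round

TASK

The blush-pink snap lid has only been laid on the white storage box, and all four of its edges still stand up. Press down round the lid's rim with the fingertips, edge by edge, until all four edges have clicked shut and lie flat. The box stays standing where it is on the vanity: do not pick it up or shove it about, and leave the other things alone.

Things in the scene. Friction and masses are not known exactly. Their poses are not given: they have to be found in the camera images.
- keeper: The storage box: a white plastic box with rounded edges, 104 x 150 x 58 mm (x, y, z), about 0.4 kg, standing loose on the vanity, with a blush-pink snap lid of 118 x 164 mm lying on it. Origin: centre of its underside; z up, y along its long side. Shut, the lid is flat, 3 mm thick, its top 61 mm above the vanity, and overhangs the box walls by 7 mm all round.
- rim_near (a point): The spot to press on the lid's long edge on the box's -x side (164 mm long): middle of that edge, on the lid's upper face, 8 mm in from the outer edge, right over the box wall; it rides with the edge. Sprung open it lies about 67 mm above the vanity (the outer edge some 7 mm higher than when shut), clicked shut about 61 mm.
- snap_near (a joint): Press of the lid edge at rim_near, rad: 0 = sprung open, 0.2 = clicked shut, flat, at its stop. A flexible flap bending along a line 36 mm in from the outer edge. At the rim spot it resists with 7 to 8 N at first, passes its catch about halfway and snaps to 0.2, where the catch holds it against about 10 N; let go earlier it springs back. The four edges are alike and independent.
- rim_far (a point): The spot to press on the lid's long edge on the box's +x side (164 mm long): middle of that edge, on the lid's upper face, 8 mm in from the outer edge, right over the box wall; it rides with the edge. Sprung open it lies about 67 mm above the vanity (the outer edge some 7 mm higher than when shut), clicked shut about 61 mm.
- snap_far (a joint): Press of the lid edge at rim_far, rad: 0 = sprung open, 0.2 = clicked shut, flat, at its stop. A flexible flap bending along a line 36 mm in from the outer edge. At the rim spot it resists with 7 to 8 N at first, passes its catch about halfway and snaps to 0.2, where the catch holds it against about 10 N; let go earlier it springs back. The four edges are alike and independent.
- rim_left (a point): The spot to press on the lid's short edge on the box's +y side (118 mm long): middle of that edge, on the lid's upper face, 8 mm in from the outer edge, right over the box wall; it rides with the edge. Sprung open it lies about 67 mm above the vanity (the outer edge some 7 mm higher than when shut), clicked shut about 61 mm.
- snap_left (a joint): Press of the lid edge at rim_left, rad: 0 = sprung open, 0.2 = clicked shut, flat, at its stop. A flexible flap bending along a line 36 mm in from the outer edge. At the rim spot it resists with 7 to 8 N at first, passes its catch about halfway and snaps to 0.2, where the catch holds it against about 10 N; let go earlier it springs back. The four edges are alike and independent.
- rim_right (a point): The spot to press on the lid's short edge on the box's -y side (118 mm long): middle of that edge, on the lid's upper face, 8 mm in from the outer edge, right over the box wall; it rides with the edge. Sprung open it lies about 67 mm above the vanity (the outer edge some 7 mm higher than when shut), clicked shut about 61 mm.
- snap_right (a joint): Press of the lid edge at rim_right, rad: 0 = sprung open, 0.2 = clicked shut, flat, at its stop. A flexible flap bending along a line 36 mm in from the outer edge. At the rim spot it resists with 7 to 8 N at first, passes its catch about halfway and snaps to 0.2, where the catch holds it against about 10 N; let go earlier it springs back. The four edges are alike and independent.
- polish: Bystander: nail polish bottle, red glass with a black cap, 32 mm across, 76 mm tall, upright, close to the box's +y end; origin: centre of its underside.
- hair_clip: Bystander: rose gold metal hair clip lying flat, 20 x 78 x 12 mm, close to the box's +x side; origin: centre of its underside.
- sharpener: Bystander: steel cube pencil sharpener, 26 mm, close to the box's -y end; origin: centre of its underside.
- pencil_cup: Bystander: grey ceramic cup, 78 mm across and 95 mm tall, with makeup pencils up to 182 mm above the vanity; origin: centre of its underside.
- lipstick: Bystander: black lipstick tube with a gold ring, 21 mm across, 76 mm tall, upright; origin: centre of its underside.
- compact: Bystander: round rose gold powder compact, 72 mm across, 16 mm tall, lying flat; origin: centre of its underside.
- perfume: Bystander: square perfume bottle with a round cap, 28 x 52 x 95 mm, upright; origin: centre of its underside.
Things that resemble listed ones, but are neither listed nor needed, are in the scene too. What is shaped like the keeper but blue or purple is not meant.

How it is judged:
At the end, for the whole second after the job is handed in: All four lid edges are clicked shut (each past 0.185 of 0.2 rad), and the box stands at rest, flat on the vanity (within 0.05 rad, underside under 4 mm up), within 50 mm of where it started; no other thing has moved more than 30 mm or tipped more than 0.3 rad (value of joint each of snap_near, snap_far, snap_left, snap_right above 0.185 rad and angle between keeper's own z axis and vertical below 0.05 rad and height (world z) of keeper below 0.004 m and distance of keeper from where it was at the start of the episode below 0.05 m and linear speed of keeper below 0.01 m/s and not (distance of polish from where it was at the start of the episode above 0.03 m or angle between polish's own z axis and vertical above 0.3 rad) and not (distance of hair_clip from where it was at the start of the episode above 0.03 m or angle between hair_clip's own z axis and vertical above 0.3 rad) and not (distance of sharpener from where it was at the start of the episode above 0.03 m or angle between sharpener's own z axis and vertical above 0.3 rad) and not (distance of pencil_cup from where it was at the start of the episode above 0.03 m or angle between pencil_cup's own z axis and vertical above 0.3 rad) and not (distance of lipstick from where it was at the start of the episode above 0.03 m or angle between lipstick's own z axis and vertical above 0.3 rad) and not (distance of compact from where it was at the start of the episode above 0.03 m or angle between compact's own z axis and vertical above 0.3 rad) and not (distance of perfume from where it was at the start of the episode above 0.03 m or angle between perfume's own z axis and vertical above 0.3 rad)); the robot touches nothing.
It fails at once if the box is lifted off the vanity or tipped (underside centre more than 10 mm up, or more than 0.15 rad) (height (world z) of keeper above 0.01 m or angle between keeper's own z axis and vertical above 0.15 rad).
It fails at once if the box is shoved more than 50 mm from its place (distance of keeper from where it was at the start of the episode above 0.05 m).
It fails at once if another thing on the vanity is moved more than 30 mm, lifted or knocked over ((distance of polish from where it was at the start of the episode above 0.03 m or angle between polish's own z axis and vertical above 0.3 rad) or (distance of hair_clip from where it was at the start of the episode above 0.03 m or angle between hair_clip's own z axis and vertical above 0.3 rad) or (distance of sharpener from where it was at the start of the episode above 0.03 m or angle between sharpener's own z axis and vertical above 0.3 rad) or (distance of pencil_cup from where it was at the start of the episode above 0.03 m or angle between pencil_cup's own z axis and vertical above 0.3 rad) or (distance of lipstick from where it was at the start of the episode above 0.03 m or angle between lipstick's own z axis and vertical above 0.3 rad) or (distance of compact from where it was at the start of the episode above 0.03 m or angle between compact's own z axis and vertical above 0.3 rad) or (distance of perfume from where it was at the start of the episode above 0.03 m or angle between perfume's own z axis and vertical above 0.3 rad)).
It also fails if it takes over 48 s, if anything falls off the work surface, if the arm or the gripper's body presses on something with over 40 N, if the wrist force passes 120 N, or if a joint passes its speed limit or range.

ROBOT

A 6-joint arm with a two-finger parallel gripper is mounted at the origin on the work surface. World frame = base frame: x ahead of the robot, y to its left, z up, the work surface at z = 0. Lengths are in m, angles in rad, forces in N, time in s.
With the tool pointing down it reaches from about 0.375 to 0.975 m from the base axis. Payload 3.8 kg.
Tool frame: the origin (TCP) lies on the centre line of the jaws, within the pads' length; the fingertips stand 17 mm ahead of it and the grasp point (between the pads) lies 2 mm behind it (bot.tip_extent is the distance from the TCP to the fingertips, in m); z points along the fingers, y is the line along which they close (so a half turn about z gives the same grasp; the last joint's range is limited). The gripper opens to 85 mm and grips with 20 to 120 N. Pads are 22 mm wide; open, the fingers measure 114 mm over their backs; the gripper's body (76 mm by 85 mm) begins 54 mm behind the grasp point. The pads swing forward as they close: fully open they stand 13 mm farther back than shut.
Start: joints at [1.075, 0.264, 1.604, -0, 1.274, -0.037], TCP at [0.299, 0.605, 0.248] pointing down, gripper open.
Joint ranges: [-2.63, 2.63], [-0.94, 2.18], [0.31, 2.57], [-1.31, 4.45], [0, 2.66], [-2.55, 2.55]. Speed limits (rad/s): [2.57, 2.57, 3.14, 3.14, 3.14, 3.14].

INTERFACE

Orientations are given as a rotation vector (axis times angle).
In Python, from workcell import readout, read_camera, finish_job, bot gives the robot as it stands.
- The arm moves only by the tool jog_arm, never from a script. Its argument "deltas" is one flat list of numbers, 7 for each row, row after row: the shift along the tool's x, y, z in m, then the turn, a rotation vector about the tool's x, y, z in degrees, then the gripper command: -1 is shut, 1 is fully open, values between are in proportion. A call has 1 to 8 rows; each row is the pose to reach, as a shift and turn from the pose commanded when the call began, along the tool's axes at that moment; what a row does not reach only later rows make up. A row lasts 1/10 s, in which the tool goes at most 50 mm and 8.59 degrees, less where a joint would pass 70% of its speed; a pose out of reach is approached as far as the arm can. A call with a gripper value outside its range is refused whole. The fingers move at their own pace and stop on an object; "squeeze" is the grip in N (left out, the last holds). Time passes only in rows, so rows that repeat a pose let the fingers close. It gives the time, the measured TCP pose, the force, the opening and the grip force at its end, in the units of the state.
- readout.read_state(): the state, without advancing time (a new reading comes with each control period).
- read_camera(name): name is "scene" or "top" or "wrist"; returns a dict with "color" (384x512x3 uint8, blue, green, red), "fx", "fy", "cx", "cy" (pixels), "origin" and "attitude" of the camera in the world. Camera axes: x right, y down, z forward; pixel columns grow to the right and rows downward; lengths in m; the calibration is good to about 2 mm. A picture is of the moment at which its call begins. There is no depth.
- finish_job(): hands the job in; it is judged then, once.
The state is a dict: "time": time; "q": joint angles; "joint_vel": joint speeds; "joint_torque": joint torques, N m; "tool_pos": TCP position; "tcp_rot": TCP orientation; "wrist_force": force on the tool from outside, world axes, zero at the start; "torque": the same for the moment, N m; "width": opening from 0.0 (shut) to 1.0 (fully open); "grip_force": force on a finger pad.
Only numpy, scipy, OpenCV 4.12 (cv2) and the standard library are available. Lean on these libraries where they do the work, as an engineer would, in place of code of your own. Each camera call takes 0.05 s, during which the arm holds its last target. There are 200 camera calls.

## Working session

There is one attempt and no reset: what is moved stays moved. The work goes in short steps, Python scripts to look and compute and a tool call to move; the robot and the scene stay as the last step left them, time stands still between calls to the robot, and variables do not carry over. Pictures are saved under pics/ and viewed, at most 10 in all, crops included, and the job is handed in when it is done.

Besides the shell and the picture viewer there is one more tool, called by a JSON object that holds its "api" and its "payload", one argument or row to a line. jog_arm: Moves the arm, as the interface text tells. Its arguments: {"type":"object","properties":{"deltas":{"type":"array"},"squeeze":{"type":"number"}},"required":["deltas"]}

```bash
mkdir -p pics; python3 - <<'E'
from workcell import readout, read_camera, bot
import cv2
for n in("top","scene"):
    c=read_camera(n); cv2.imwrite(f"pics/{n}0.png",c["color"]); print(n,c["fx"],c["fy"],c["cx"],c["cy"],c["origin"],c["attitude"])
s=readout.read_state(); print(s, bot.tip_extent)
E
```

```text
top 407.74912974886905 407.74912974886905 251.59665999158705 193.05672529500353 [ 0.31972392 -0.01982821  1.31817673] [-2.11628773  2.13703966 -0.18132276]
scene 424.2462388097536 424.2462388097536 254.7881091260851 189.9106549052764 [ 1.237067   -0.29346721  0.88290172] [-2.03133364 -1.41608006  0.53983658]
{'time': 0.1, 'q': array([ 1.07509202e+00,  2.64687180e-01,  1.60528941e+00,  4.41423677e-05,
        1.27371163e+00, -3.68769877e-02]), 'joint_vel': array([-0.00119527, -0.00344793, -0.00177794, -0.00059546,  0.00195679,
       -0.00149852]), 'joint_torque': array([ 2.64391174e-04, -5.16706574e+01, -3.68590343e+01, -1.61691776e-05,
        6.21295781e-03, -2.03248635e-05]), 'tool_pos': array([0.29861951, 0.60462319, 0.24705212]), 'tcp_rot': array([-0.71430366, -3.05869978,  0.00315765]), 'wrist_force': array([-0.86983456, -0.18293408, -0.51192827]), 'torque': array([-0.04585277,  0.0545047 , -0.00290778]), 'grip_force': 0.0, 'width': 0.9991623444493786} 0.017
```

View pics/top0.png

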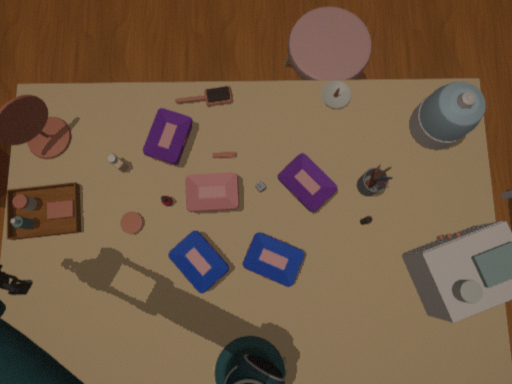

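View pics/scene0.png

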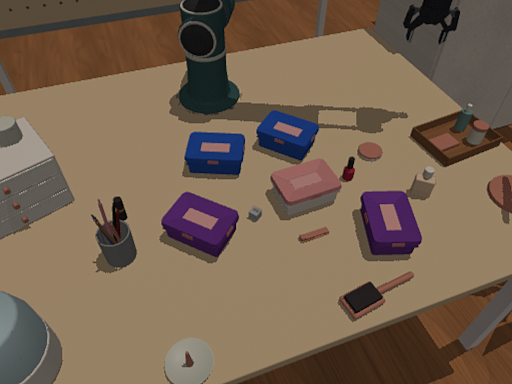

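The top view shows one pink-lid box at (212,192). Its lookalikes are purple at (168,136) and (308,182), and blue at (199,261) and (275,259), so the pink one is meant. Next to it are the polish (167,201), the sharpener (261,186) and the clip (225,155). I'll confirm this in an enlarged crop.

```bash
python3 - <<'E'
import cv2
i=cv2.imread("pics/top0.png")[145:225,150:280]
cv2.imwrite("pics/crop.png",cv2.resize(i,None,fx=6,fy=6,interpolation=cv2.INTER_CUBIC))
E
cat > h.py <<'E'
from workcell import readout, read_camera, bot
import numpy as np, cv2
from scipy.spatial.transform import Rotation as R
def px2w(c,u,v,z):
    d=R.from_rotvec(c["attitude"]).apply([(u-c["cx"])/c["fx"],(v-c["cy"])/c["fy"],1])
    o=np.array(c["origin"]); return o+d*(z-o[2])/d[2]
def w2px(c,p):
    q=R.from_rotvec(c["attitude"]).inv().apply(np.array(p)-c["origin"])
    return np.array([c["cx"]+c["fx"]*q[0]/q[2],c["cy"]+c["fy"]*q[1]/q[2]])
E
```

```text
(no output)
```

View pics/crop.png

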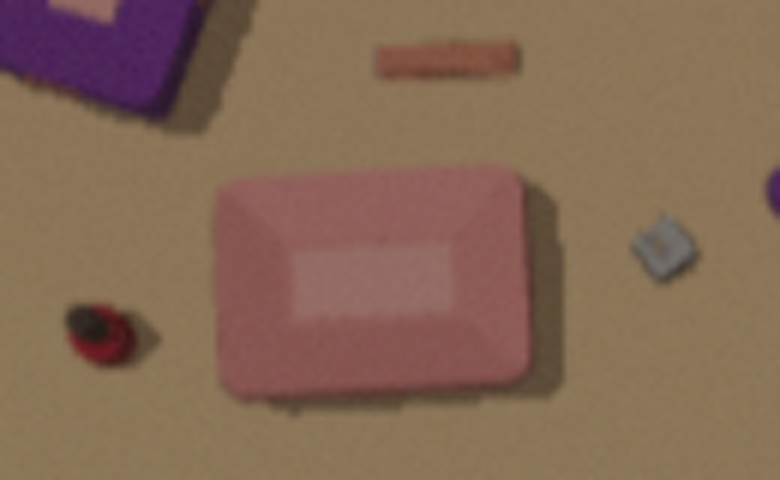

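The crop confirms it: pink flared lid with corners at about (216,180), (522,168), (530,385) and (222,398). The polish, sharpener and clip are clear of the rim.

```bash
cat >> h.py <<'E'
def plan():
    c=read_camera("top")
    P=np.array([px2w(c,(u+.5)/6-.5+150,(v+.5)/6-.5+145,.067)[:2] for u,v in [(216,180),(522,168),(530,385),(222,398)]])
    return P
E
python3 - <<'E'
from h import *
P=plan(); np.set_printoptions(precision=4,suppress=True)
TL,TR,BR,BL=P; C=P.mean(0); print(P,C)
y=(TL+BL-TR-BR)/2; x=(TL+TR-BL-BR)/2; print(np.linalg.norm(x),np.linalg.norm(y),np.degrees(np.arctan2(x[1],x[0])),np.degrees(np.arctan2(-y[0],y[1])))
th=np.arctan2(-y[0],y[1]); ex=np.array([np.cos(th),np.sin(th)]); ey=np.array([-ex[1],ex[0]])
s=readout.read_state(); T=R.from_rotvec(s["tcp_rot"]); print(T.as_matrix())
for n,a,b in [("C",0,0),("near",-.051,0),("far",.051,0),("left",0,.074),("right",0,-.074)]:
    w=np.r_[C+a*ex+b*ey,.20]; print(n,w,"tool d",T.inv().apply(w-s["tool_pos"]))
E
```

```text
[[0.6034 0.1937]
 [0.6081 0.0332]
 [0.4933 0.0294]
 [0.4882 0.1883]] [0.5483 0.1111]
0.11511504301585707 0.15980325750758617 2.2724317194633405 1.7733634102603284
[[-0.8966  0.4429 -0.0009]
 [ 0.4429  0.8966 -0.0016]
 [ 0.0001 -0.0018 -1.    ]]
C [0.5483 0.1111 0.2   ] tool d [-0.4424 -0.3319  0.0478]
near [0.4973 0.1096 0.2   ] tool d [-0.3974 -0.3559  0.0478]
far [0.5992 0.1127 0.2   ] tool d [-0.4874 -0.3079  0.0477]
left [0.546  0.1851 0.2   ] tool d [-0.4076 -0.2666  0.0477]
right [0.5506 0.0372 0.2   ] tool d [-0.4772 -0.3972  0.0479]
```

{"api": "jog_arm", "payload": {
  "deltas": [-0.22,-0.17,0,0,0,-28,-1,-0.22,-0.17,0,0,0,-28,-1,-0.22,-0.17,0,0,0,-28,-1,-0.22,-0.17,0,0,0,-28,-1,-0.22,-0.17,0,0,0,-28,-1,-0.22,-0.17,0,0,0,-28,-1,-0.22,-0.17,0,0,0,-28,-1,-0.22,-0.17,0,0,0,-28,-1],
  "squeeze": 30
}}

```text
time: 0.95
tool_pos: [0.421, 0.3549, 0.2482]
tcp_rot: [0.044, -3.141, -0.001]
wrist_force: [-0.2, 0.0, -1.1]
width: 0.004
grip_force: 0.0
```

```bash
cat >> h.py <<'E'
C=np.array([.5483,.1111]); th=np.radians(2.0)
def show(names=("near","far","left","right"),z=.12):
    np.set_printoptions(precision=4,suppress=True)
    s=readout.read_state(); T=R.from_rotvec(s["tcp_rot"]); print("t",s["time"],s["tool_pos"],"F",s["wrist_force"],"w",s["width"],"tx",T.as_matrix()[:,0],"tz",T.as_matrix()[:,2])
    ex=np.array([np.cos(th),np.sin(th)]); ey=np.array([-ex[1],ex[0]])
    D=dict(near=(-.051,0),far=(.051,0),left=(0,.074),right=(0,-.074))
    for n in names:
        a,b=D[n]; w=np.r_[C+a*ex+b*ey,z]; print(n,w,"d",T.inv().apply(w-s["tool_pos"]))
E
python3 -c "
from h import *
show()"
```

```text
t 0.95 [0.421  0.3549 0.2482] F [-0.2187  0.027  -1.131 ] w 0.0039376305328040605 tx [-0.9996 -0.0279  0.0004] tz [-0.0004  0.0004 -1.    ]
near [0.4973 0.1093 0.12  ] d [-0.0695 -0.2476  0.128 ]
far [0.5993 0.1129 0.12  ] d [-0.1715 -0.2469  0.128 ]
left [0.5457 0.1851 0.12  ] d [-0.1199 -0.1733  0.128 ]
right [0.5509 0.0371 0.12  ] d [-0.121  -0.3213  0.128 ]
```

{"api": "jog_arm", "payload": {
  "deltas": [-0.12,-0.247,0,0,0,0,-1,-0.12,-0.247,0,0,0,0,-1,-0.12,-0.247,0,0,0,0,-1,-0.12,-0.247,0,0,0,0,-1,-0.12,-0.247,0,0,0,0,-1,-0.12,-0.247,0,0,0,0,-1,-0.12,-0.247,0,0,0,0,-1,-0.12,-0.247,0,0,0,0,-1]
}}

```text
time: 1.75
tool_pos: [0.5482, 0.113, 0.248]
tcp_rot: [0.047, -3.14, -0.001]
wrist_force: [0.4, -0.5, 0.1]
width: 0.001
grip_force: 0.0
```

```bash
python3 -c "
from h import *
show()
c=read_camera('wrist'); i=c['color'].copy(); print(c['origin'])
ex=np.array([np.cos(th),np.sin(th)]); ey=np.array([-ex[1],ex[0]])
for a,b in [(-.051,0),(.051,0),(0,.074),(0,-.074),(.059,.082),(.059,-.082),(-.059,.082),(-.059,-.082)]:
    p=w2px(c,np.r_[C+a*ex+b*ey,.067]); print(a,b,p)
    cv2.drawMarker(i,tuple(int(round(k)) for k in p),(0,255,0),cv2.MARKER_CROSS,8,1)
cv2.imwrite('pics/w1.png',i)"
```

```text
t 1.75 [0.5482 0.113  0.248 ] F [ 0.3569 -0.5237  0.1239] w 0.0012797467500685908 tx [-0.9996 -0.0298  0.0008] tz [-0.0009  0.0008 -1.    ]
near [0.4973 0.1093 0.12  ] d [ 0.0509 -0.0023  0.128 ]
far [0.5993 0.1129 0.12  ] d [-0.0511 -0.0018  0.1279]
left [0.5457 0.1851 0.12  ] d [0.0002 0.072  0.128 ]
right [0.5509 0.0371 0.12  ] d [-0.0005 -0.076   0.1279]
[0.4781 0.1103 0.3726]
-0.051 0 [257.2963 128.0701]
0.051 0 [257.9436 224.3941]
0 0.074 [329.0816 178.0415]
0 -0.074 [186.1986 178.7949]
0.059 0.082 [333.2109 230.8538]
0.059 -0.082 [182.7805 231.6385]
-0.059 0.082 [340.8002 119.2887]
-0.059 -0.082 [173.6953 120.1804]
```

View pics/w1.png

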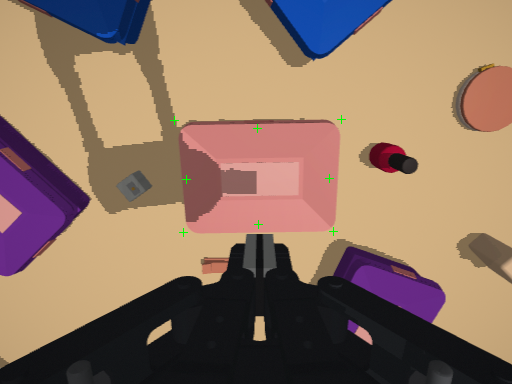

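The wrist view shows the lid at cols 180–338, rows 121–233, about 2 mm from my marks towards +x/+y. I'll shift the targets to C≈(0.550, 0.113) and press the near edge first.

{"api": "jog_arm", "payload": {
  "deltas": [0.025,0,0.04,0,0,0,-1,0.049,0,0.08,0,0,0,-1,0.049,0,0.12,0,0,0,-1,0.049,0,0.145,0,0,0,-1,0.049,0,0.155,0,0,0,-1,0.049,0,0.16,0,0,0,-1,0.049,0,0.16,0,0,0,-1]
}}

```text
time: 2.5
tool_pos: [0.4996, 0.1115, 0.0888]
tcp_rot: [-0.049, 3.141, 0.0]
wrist_force: [-0.4, 0.6, -0.0]
width: 0.0
grip_force: 0.0
```

{"api": "jog_arm", "payload": {
  "deltas": [0,0,0.004,0,0,0,-1,0,0,0.007,0,0,0,-1,0,0,0.009,0,0,0,-1,0,0,0.01,0,0,0,-1,0,0,0.01,0,0,0,-1]
}}

```text
time: 3.0
tool_pos: [0.4994, 0.1104, 0.0784]
tcp_rot: [-0.047, 3.141, -0.0]
wrist_force: [-0.1, 0.6, -0.1]
width: -0.001
grip_force: 0.0
```

{"api": "jog_arm", "payload": {
  "deltas": [0,0,0.001,0,0,0,-1,0,0,0.002,0,0,0,-1,0,0,0.003,0,0,0,-1,0,0,0.003,0,0,0,-1]
}}

```text
time: 3.4
tool_pos: [0.4996, 0.1104, 0.0776]
tcp_rot: [0.047, -3.141, 0.0]
wrist_force: [-6.4, -1.4, 17.2]
width: 0.001
grip_force: 8.7
```

{"api": "jog_arm", "payload": {
  "deltas": [0,0,-0.015,0,0,0,-1,0,0,-0.04,0,0,0,-1,-0.05,0,-0.06,0,0,0,-1,-0.101,0,-0.06,0,0,0,-1,-0.101,0,-0.06,0,0,0,-1,-0.101,0,-0.04,0,0,0,-1,-0.101,0,-0.02,0,0,0,-1,-0.101,0,-0.013,0,0,0,-1]
}}

```text
time: 4.2
tool_pos: [0.5979, 0.1131, 0.0853]
tcp_rot: [0.047, -3.136, 0.001]
wrist_force: [-1.6, -0.2, -0.6]
width: -0.001
grip_force: 0.0
```

{"api": "jog_arm", "payload": {
  "deltas": [0,0,0.004,0,0,0,-1,0,0,0.007,0,0,0,-1,0,0,0.009,0,0,0,-1,0,0,0.011,0,0,0,-1,0,0,0.013,0,0,0,-1,0,0,0.013,0,0,0,-1]
}}

```text
time: 4.8
tool_pos: [0.6012, 0.1138, 0.0777]
tcp_rot: [-0.047, 3.139, 0.001]
wrist_force: [-3.9, -1.4, 10.5]
width: 0.001
grip_force: 5.4
```

```bash
python3 -c "
from h import *
c=read_camera('top'); np.set_printoptions(precision=4,suppress=True)
f=lambda u,v,z: px2w(c,(u+.5)/6-.5+150,(v+.5)/6-.5+145,z)
print('polish',f(85,322,.076),f(106,342,.01),'sharp',f(665,248,.02))
show()"
```

```text
polish [0.5272 0.2583 0.076 ] [0.5271 0.2613 0.01  ] sharp [ 0.5738 -0.042   0.02  ]
t 4.85 [0.6012 0.1138 0.0777] F [-4.7451 -0.8455 10.7165] w 0.0010167577710999897 tx [-0.9996 -0.0299 -0.0021] tz [ 0.0021  0.0004 -1.    ]
near [0.4973 0.1093 0.12  ] d [ 0.1039 -0.0014 -0.0425]
far [0.5993 0.1129 0.12  ] d [ 0.0019 -0.0009 -0.0423]
left [0.5457 0.1851 0.12  ] d [ 0.0533  0.0729 -0.0424]
right [0.5509 0.0371 0.12  ] d [ 0.0525 -0.0751 -0.0424]
```

{"api": "jog_arm", "payload": {
  "deltas": [0,0,-0.02,0,0,0,-1,0,0,-0.05,0,0,0,-1,0.025,0.04,-0.06,0,0,0,-1,0.052,0.074,-0.06,0,0,0,-1,0.052,0.074,-0.06,0,0,0,-1,0.052,0.074,-0.035,0,0,0,-1,0.052,0.074,-0.018,0,0,0,-1,0.052,0.074,-0.012,0,0,0,-1]
}}

```text
time: 5.65
tool_pos: [0.545, 0.1855, 0.0854]
tcp_rot: [0.047, -3.139, 0.001]
wrist_force: [-0.5, -0.2, -0.1]
width: -0.003
grip_force: 0.0
```

{"api": "jog_arm", "payload": {
  "deltas": [0,0,0.004,0,0,0,-1,0,0,0.007,0,0,0,-1,0,0,0.009,0,0,0,-1,0,0,0.011,0,0,0,-1,0,0,0.013,0,0,0,-1,0,0,0.013,0,0,0,-1]
}}

```text
time: 6.25
tool_pos: [0.5473, 0.186, 0.0776]
tcp_rot: [-0.047, 3.139, 0.0]
wrist_force: [-6.7, -2.2, 18.0]
width: -0.004
grip_force: 8.5
```

{"api": "jog_arm", "payload": {
  "deltas": [0,0,-0.02,0,0,0,-1,0,0,-0.05,0,0,0,-1,0,-0.05,-0.06,0,0,0,-1,0,-0.1,-0.06,0,0,0,-1,0,-0.148,-0.06,0,0,0,-1,0,-0.148,-0.05,0,0,0,-1,0,-0.148,-0.03,0,0,0,-1,0,-0.148,-0.015,0,0,0,-1]
}}

```text
time: 7.05
tool_pos: [0.5506, 0.0377, 0.0885]
tcp_rot: [-0.045, 3.141, 0.0]
wrist_force: [-0.4, 0.2, -0.3]
width: 0.005
grip_force: 0.0
```

{"api": "jog_arm", "payload": {
  "deltas": [0,0,0.004,0,0,0,-1,0,0,0.007,0,0,0,-1,0,0,0.01,0,0,0,-1,0,0,0.013,0,0,0,-1,0,0,0.015,0,0,0,-1,0,0,0.015,0,0,0,-1]
}}

```text
time: 7.65
tool_pos: [0.5511, 0.0387, 0.0775]
tcp_rot: [-0.048, 3.141, 0.0]
wrist_force: [-9.2, -0.4, 20.4]
width: 0.0
grip_force: 10.3
```

{"api": "jog_arm", "payload": {
  "deltas": [0,0,-0.03,0,0,0,-1,0,0,-0.08,0,0,0,-1,0,0.04,-0.13,0,0,0,-1,0.02,0.074,-0.17,0,0,0,-1,0.02,0.074,-0.18,0,0,0,-1,0.02,0.074,-0.18,0,0,0,-1]
}}

```text
time: 8.25
tool_pos: [0.5302, 0.1143, 0.2595]
tcp_rot: [-0.052, 3.132, 0.004]
wrist_force: [0.4, -0.1, 0.5]
width: -0.001
grip_force: 0.0
```

```bash
python3 -c "
from h import *
a=cv2.resize(read_camera('wrist')['color'][90:270,130:390],None,fx=3,fy=3,interpolation=cv2.INTER_CUBIC)
s=read_camera('scene')['color'][140:235,255:365]; b=cv2.resize(s,None,fx=6,fy=6,interpolation=cv2.INTER_CUBIC)
cv2.imwrite('pics/w2.png',a); cv2.imwrite('pics/s2.png',b)"
```

```text
(no output)
```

View pics/w2.png

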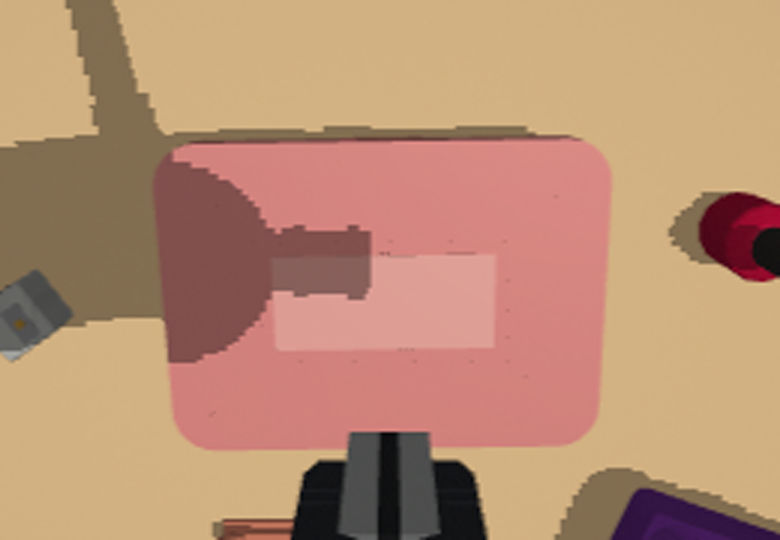

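View pics/s2.png

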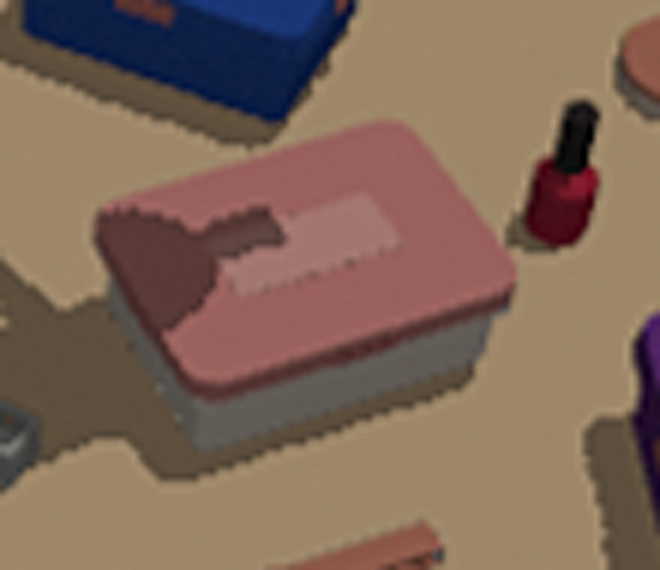

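The lid is now evenly shaded and flat on all four sides: wrist crop (155–610, 138–450), with no fold lines left in either view. The box is upright, and the polish, sharpener and clip haven't been disturbed. I'm handing it in.

```bash
python3 -c "
from workcell import finish_job
print(finish_job())"
```

```text
the job is handed in; nothing more can be done
None
```

I pressed all four lid edges shut and they lie flat in the final pictures; the box is still standing in place, the nearby things look undisturbed, and I handed the job in after about 8 s of robot time (no verdict came back).

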